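Cure the glued feet of the ring-display blocks at the lamp bar

ROBOT

A 6-joint arm with a two-finger parallel gripper is mounted at the origin on the work surface. World frame = base frame: x ahead of the robot, y to its left, z up, the work surface at z = 0. Lengths are in m, angles in rad, forces in N, time in s.
With the tool pointing down it reaches from about 0.275 to 1 m from the base axis. Payload 8.4 kg.
Tool frame: the origin (TCP) lies on the centre line of the jaws, within the pads' length; the fingertips stand 17 mm ahead of it and the grasp point (between the pads) lies 2 mm behind it (bot.tcp_to_tips is the y of the fingertips in the tool frame, in m); y points along the fingers, z is the direction in which the jaws open and shut, and the axes are right-handed (so a half turn about y gives the same grasp; the last joint's range is limited). The gripper opens to 85 mm and grips with 20 to 120 N. Pads are 22 mm wide; open, the fingers measure 114 mm over their backs; the gripper's body (76 mm by 85 mm) begins 54 mm behind the grasp point. The pads swing forward as they close: fully open they stand 13 mm farther back than shut.
Start: joints at [1.141, 0.353, 1.633, -0, 1.155, -0.002], TCP at [0.259, 0.569, 0.248] pointing down, gripper open.
Joint ranges: [-2.63, 2.63], [-0.92, 2.1], [0.06, 2.66], [-1.3, 4.44], [0, 2.69], [-3.02, 3.02]. Speed limits (rad/s): [2.22, 2.22, 2.79, 3.14, 3.14, 3.14].

INTERFACE

Orientations are given as a unit quaternion [x, y, z, w].
In Python, from workcell import bot, hand, kinematics, get_obs, vision, hand_in gives the robot as it stands. The module is installed in compiled form; this text tells all that it offers. Calls block until the motion is done:
- bot.reach(position, orientation): joint-space move of the TCP to a pose.
- bot.servo_line(position, ori=None, velocity=0.15): straight line of the TCP; ori=None keeps the orientation; velocity is the mean speed in m/s.
- bot.goto_joints(angles): joint-space move.
- hand.move_gripper(opening, strength=None): finger opening in m; strength is the grip in N (None keeps the last); returns when the fingers have stopped.
- bot.dwell(seconds).
- kinematics.solve_ik(position, orientation): joint angles nearest the present ones, or None.
- get_obs(): the state.
- vision.read_camera(name): name is "side" or "top" or "wrist"; returns a dict with "frame" (400x640x3 uint8, red, green, blue), "intrinsics" (3x3 intrinsics, pixels), "view" (4x4, takes a point from world to camera coordinates). Camera axes: x right, y down, z forward; pixel columns grow to the right and rows downward; lengths in m; the calibration is good to about 2 mm. A picture is of the moment at which its call begins. There is no depth.
A pose or a line that the arm cannot do raises bot.IKError and nothing moves.
- hand_in(): hands the job in, once; it reports no verdict.
The state is a dict: "time_s": time; "joint_pos": joint angles; "joint_vel": joint speeds; "joint_efforts": joint torques, N m; "position": TCP position; "orientation": TCP orientation; "wrist_force": force on the tool from outside, world axes, zero at the start; "ft_torque": the same for the moment, N m; "gripper_width": finger opening in m.
Only numpy, scipy, OpenCV 4.12 (cv2) and the standard library are available. Lean on these libraries where they do the work, as an engineer would, in place of code of your own. Each camera call takes 0.05 s, during which the arm holds its last target. There are 200 camera calls.

TASK

Take every ring-display block from the cork mat and stand them all upright side by side on the bench in front of the low curing lamp, each with its fluted side flat against the lamp's window, flip the toggle switch over until it snaps on, then snap it off again; turn every block round so its plain side is flat against the window, and switch on and off once more. Lift a block only while the lamp is switched off, and finish with all blocks standing upright on the cork mat and the switch off. There may be two or three blocks; leave everything else on the bench where it is.

Things in the scene. Friction and masses are not known exactly. Their poses are not given: they have to be found in the camera images.
- block1: wooden ring-display block, upright: 40 mm deep (x), 56 mm long (y), 54 mm tall, 0.24 to 0.36 kg, weighted brass foot 14 mm high, slot along y on top. Origin: centre of underside, z up. +x side: fluted, four upright ribs with 6 mm deep flutes, seen from above; -x side: plain, flat. Grip across these sides. May be absent; else starts standing on the mat
- fluted1 (a point): point on block1's fluted side (rib tops): mid-length, 12.5 mm above the underside, at block x = +20 mm; axes as the block's
- plain1 (a point): point on block1's plain side: mid-length, 12.5 mm above the underside, at block x = -20 mm; axes as the block's
- block2: wooden ring-display block, upright: 40 mm deep (x), 64 mm long (y), 54 mm tall, 0.24 to 0.36 kg, weighted brass foot 14 mm high, slot along y on top. Origin: centre of underside, z up. +x side: fluted, four upright ribs with 6 mm deep flutes, seen from above; -x side: plain, flat. Grip across these sides. May be absent; else starts standing on the mat
- fluted2 (a point): point on block2's fluted side (rib tops): mid-length, 12.5 mm above the underside, at block x = +20 mm; axes as the block's
- plain2 (a point): point on block2's plain side: mid-length, 12.5 mm above the underside, at block x = -20 mm; axes as the block's
- block3: wooden ring-display block, upright: 40 mm deep (x), 72 mm long (y), 54 mm tall, 0.24 to 0.36 kg, weighted brass foot 14 mm high, slot along y on top. Origin: centre of underside, z up. +x side: fluted, four upright ribs with 6 mm deep flutes, seen from above; -x side: plain, flat. Grip across these sides. May be absent; else starts standing on the mat
- fluted3 (a point): point on block3's fluted side (rib tops): mid-length, 12.5 mm above the underside, at block x = +20 mm; axes as the block's
- plain3 (a point): point on block3's plain side: mid-length, 12.5 mm above the underside, at block x = -20 mm; axes as the block's
- mat: cork mat, fixed, 170 mm (its x) x 340 mm (its y) x 4 mm thick; origin: centre of its underside, on the bench (z = 0)
- lamp_face (a point): centre of the window of the curing lamp, a fixed aluminium bar 290 mm long (y), 26 mm deep, 25 mm tall. Window upright, 270 mm long, faces -x of this frame (to the robot and mat); the bar lies from 0 to 26 mm in +x. Point 12.5 mm above the bench, z up. A black box, 28 mm tall, adjoins from y = 145 to 195 mm. Three blocks fit side by side before it on the bare bench
- toggle (a joint): toggle lever of the lamp's switch, angle in rad: 0 = off (leaning to -x of the switch box; so at the start), 0.9 = on (leaning to +x), 0.45 = upright centre. It snaps by itself to the nearer end: a push of about 2 N at the tip takes it over the centre. Pushing the ball with closed fingers works both ways
- toggle_tip (a point): centre of the 22 mm steel ball at the end of the toggle lever (lever 75 mm from pivot to this point, rod 12 mm thick)
- toggle_pivot (a point): pivot of the toggle, 47 mm above the bench, centred on the fixed grey switch box (110 mm along x, 75 mm along y, 45 mm tall; top is 2 mm below this point); frame as the box: lever swings in the x-z plane, +x is the on direction, z up
- jar: amber glass jar with steel cap, 56 mm across, 75 mm tall; loose bystander, to be left alone; origin: centre of the underside
- hammer: small hammer, 220 mm long, lying; loose bystander, to be left alone; origin: mid-length, underside
- brush: wooden brush, 200 mm long, lying; loose bystander, to be left alone; origin: mid-length, underside
- tape: roll of white tape, 76 mm across, 25 mm tall; loose bystander, to be left alone; origin: centre of the underside
- mandrel: upright tapered steel ring mandrel, 150 mm tall, 44 mm foot; loose bystander, to be left alone; origin: centre of the underside
- benchblock: plain steel bench block, 90 x 65 x 25 mm; loose bystander, to be left alone; origin: centre of the underside
- cup: white cup, 70 mm across, 60 mm tall; loose bystander, to be left alone; origin: centre of the underside
There are look-alikes about, which are no part of the job. What is shaped like the part that bears toggle but green is not meant.

How it is judged:
On the way, in this order (a step that is already met when the one before it is completed fails the run):
1. all blocks present stand with their fluted sides against the lamp window and the switch is on (x of fluted1 in the frame of lamp_face between -0.006 and 0.005 m and y of fluted1 in the frame of lamp_face between -0.107 and 0.107 m and angle between the x axis of each of block1, block2, block3 and the x axis of lamp_face, either way round below 0.1 rad and angle between each of block1, block2, block3's own z axis and vertical below 0.1 rad and height (world z) of each of block1, block2, block3 below 0.01 m and x of fluted2 in the frame of lamp_face between -0.006 and 0.005 m and y of fluted2 in the frame of lamp_face between -0.107 and 0.107 m and x of fluted3 in the frame of lamp_face between -0.006 and 0.005 m and y of fluted3 in the frame of lamp_face between -0.107 and 0.107 m and value of joint toggle above 0.8 rad), for 0.3 s.
2. the switch is off again (value of joint toggle below 0.1 rad), for 0.2 s.
3. all blocks present stand with their plain sides against the lamp window and the switch is on (x of plain1 in the frame of lamp_face between -0.006 and 0.005 m and y of plain1 in the frame of lamp_face between -0.107 and 0.107 m and angle between the x axis of each of block1, block2, block3 and the x axis of lamp_face, either way round below 0.1 rad and angle between each of block1, block2, block3's own z axis and vertical below 0.1 rad and height (world z) of each of block1, block2, block3 below 0.01 m and x of plain2 in the frame of lamp_face between -0.006 and 0.005 m and y of plain2 in the frame of lamp_face between -0.107 and 0.107 m and x of plain3 in the frame of lamp_face between -0.006 and 0.005 m and y of plain3 in the frame of lamp_face between -0.107 and 0.107 m and value of joint toggle above 0.8 rad), for 0.3 s.
4. the switch is off again (value of joint toggle below 0.1 rad), for 0.2 s.
At the end, for the whole second after the job is handed in: Every block present stands upright (within 0.1 rad) and at rest on the cork mat, its centre at least 10 mm inside the mat's edge, and the switch is off (below 0.1 rad). Against the window means: gap under 6 mm, parallel within 0.1 rad, centre within 107 mm of the window's middle (value of joint toggle below 0.1 rad and x of block1 in the frame of mat between -0.075 and 0.075 m and y of block1 in the frame of mat between -0.16 and 0.16 m and z of block1 in the frame of mat between 0.001 and 0.009 m and angle between each of block1, block2, block3's own z axis and vertical below 0.1 rad and linear speed of each of block1, block2, block3 below 0.02 m/s and x of block2 in the frame of mat between -0.075 and 0.075 m and y of block2 in the frame of mat between -0.16 and 0.16 m and z of block2 in the frame of mat between 0.001 and 0.009 m and x of block3 in the frame of mat between -0.075 and 0.075 m and y of block3 in the frame of mat between -0.16 and 0.16 m and z of block3 in the frame of mat between 0.001 and 0.009 m); the robot touches nothing.
It fails at once if a block was lifted while the lamp was on (value of joint toggle above 0.45 rad and height (world z) of any of block1, block2, block3 above 0.035 m).
It fails at once if a bystander was moved more than 6 cm (distance of any of jar, hammer, brush, tape, mandrel, benchblock, cup from where it was at the start of the episode above 0.06 m).
Of block1, block2, block3 only 2 to 3 are there at a start; the rules pass over those that are not, and their reading is None.
At some moment in a run one of block1, block2, block3 may be knocked a few centimetres aside while the robot is not near it.
It also fails if it takes over 210 s, if anything falls off the work surface, if the arm or the gripper's body presses on something with over 40 N, if the wrist force passes 120 N, or if a joint passes its speed limit or range.

## Working session

There is one attempt and no reset: what is moved stays moved. The work goes in short steps, each a Python script; the robot and the scene stay as the last script left them, time stands still between calls to the robot, and variables do not carry over. Pictures are saved under pics/ and viewed, about 12 in all and at most 16, crops included, and the job is handed in when it is done.

```bash
mkdir -p pics
python3 - <<'E'
from workcell import bot, hand, kinematics, get_obs, vision
import cv2
for n in ("top","side"):
    c=vision.read_camera(n); cv2.imwrite(f"pics/{n}0.png",c["frame"][:,:,::-1]); print(n,c["intrinsics"].round(1).tolist(),c["view"].round(3).tolist())
o=get_obs();print(o["orientation"],o["time_s"],o["position"],bot.tcp_to_tips)
E
```

```text
top [[376.6, 0.0, 323.0], [0.0, 376.6, 197.0], [0.0, 0.0, 1.0]] [[0.01, -1.0, 0.004, -0.025], [-0.992, -0.01, -0.126, 0.473], [0.126, -0.003, -0.992, 1.29], [0.0, 0.0, 0.0, 1.0]]
side [[500.7, 0.0, 315.9], [0.0, 500.7, 189.8], [0.0, 0.0, 1.0]] [[-0.973, -0.232, 0.014, 0.466], [-0.15, 0.579, -0.802, 0.155], [0.178, -0.782, -0.598, 1.365], [0.0, 0.0, 0.0, 1.0]]
[ 0.69143064 -0.1501807   0.1500122  -0.69055468] 0.1 [0.25912298 0.56830183 0.24763931] 0.017
```

View pics/top0.png

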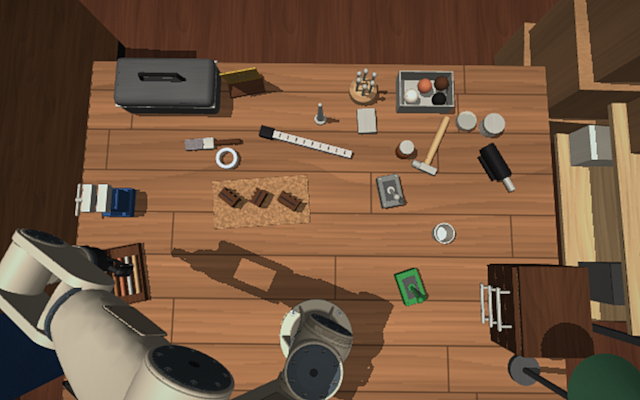

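View pics/side0.png

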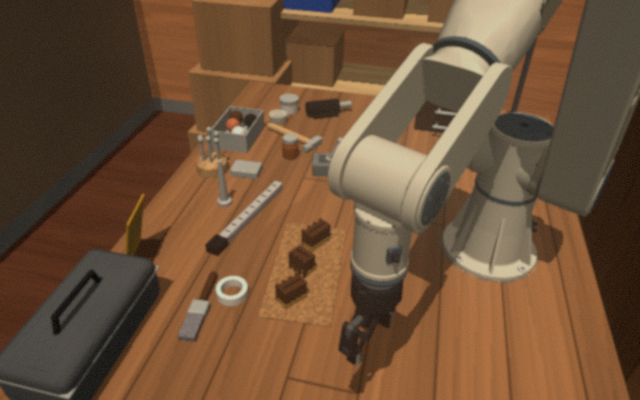

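The top view shows three blocks on the mat at (231,197), (261,198) and (292,200). The lamp bar runs from its black box at (266,132) to (352,154).

Switch candidates are the grey box at (390,190), which is the one I want, and the green look-alike at (410,287), which I'll ignore. I'll check the choice in a close crop.

```bash
cat > h.py <<'E'
import numpy as np, cv2
from workcell import bot, hand, kinematics, get_obs, vision, hand_in
from scipy.spatial.transform import Rotation as R
def ray(c,u,v,z):
    K,V=c["intrinsics"],c["view"]; d=V[:3,:3].T@np.linalg.solve(K,[u,v,1.]); o=-V[:3,:3].T@V[:3,3]
    return o+d*(z-o[2])/d[2]
def proj(c,p):
    q=c["view"][:3,:3]@np.asarray(p)+c["view"][:3,3]; q=c["intrinsics"]@q; return q[:2]/q[2]
def down(yaw):
    "tool y down, jaw axis (tool z) at angle yaw in world xy"
    z=np.array([np.cos(yaw),np.sin(yaw),0]); y=np.array([0,0,-1.]); return R.from_matrix(np.c_[np.cross(y,z),y,z]).as_quat()
def shot(n,f,crop=None,s=1):
    c=vision.read_camera(n); im=c["frame"][:,:,::-1]
    if crop: a,b,w,h=crop; im=im[b:b+h,a:a+w]
    cv2.imwrite(f"pics/{f}.png",cv2.resize(im,None,fx=s,fy=s,interpolation=cv2.INTER_CUBIC)); return c
E
python3 - <<'E'
from h import *
c=shot("top","t1",(205,115,200,120),4)
for u,v in ((231,197),(261,198),(292,200)): print(ray(c,u,v,.054))
print(ray(c,390,190,.045),ray(c,309,142,.025), R.from_quat(get_obs()["orientation"]).as_matrix().round(2))
E
```

```text
[0.46749582 0.29554704 0.054     ]
[0.46507002 0.19238812 0.054     ]
[0.45921796 0.08573057 0.054     ]
[ 0.49869715 -0.2533119   0.045     ] [0.67259473 0.03132732 0.025     ] [[ 0.91 -0.    0.41]
 [-0.41 -0.    0.91]
 [ 0.   -1.   -0.  ]]
```

View pics/t1.png

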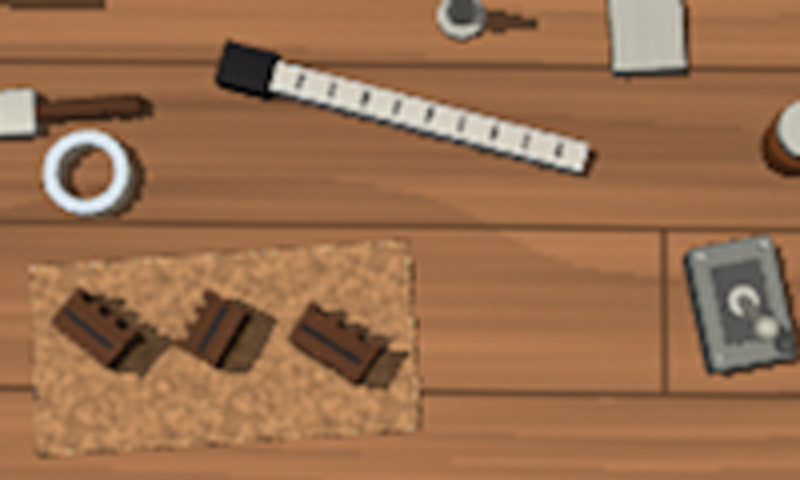

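The crop confirms the grey switch: its ball is at zoom (768,328), leaning towards the robot (off). All three blocks are present, and every block's flutes are visible. Next, close wrist looks.

Run:
```python
from h import *
import pickle
P={}
for n,(x,y,z,yaw) in dict(mat=(.46,.19,.36,0),lamp=(.62,.03,.36,-.3),sw=(.49,-.25,.36,0)).items():
    bot.reach([x,y,z],down(yaw)); o=get_obs()
    c=shot("wrist","w_"+n); P[n]=c
    print(n,o["time_s"],o["joint_pos"].round(2) if hasattr(o["joint_pos"],'round') else o["joint_pos"],c["view"].round(3).tolist())
pickle.dump(P,open("P.pkl","wb"))
```

```text
mat 1.775 [0.39 0.06 1.76 0.   1.33 0.39] [[1.0, 0.002, 0.0, -0.461], [0.002, -0.962, 0.272, 0.116], [0.001, -0.272, -0.962, 0.537], [0.0, 0.0, 0.0, 1.0]]
lamp 2.7333 [0.05 0.26 1.51 0.   1.37 0.35] [[0.956, -0.294, -0.0, -0.584], [-0.283, -0.92, 0.271, 0.138], [-0.08, -0.259, -0.963, 0.543], [0.0, 0.0, 0.0, 1.0]]
sw 3.9583 [-0.47  0.15  1.66  0.    1.34 -0.47] [[1.0, 0.001, 0.001, -0.491], [0.001, -0.962, 0.272, -0.306], [0.002, -0.271, -0.962, 0.418], [0.0, 0.0, 0.0, 1.0]]
```

View pics/w_mat.png

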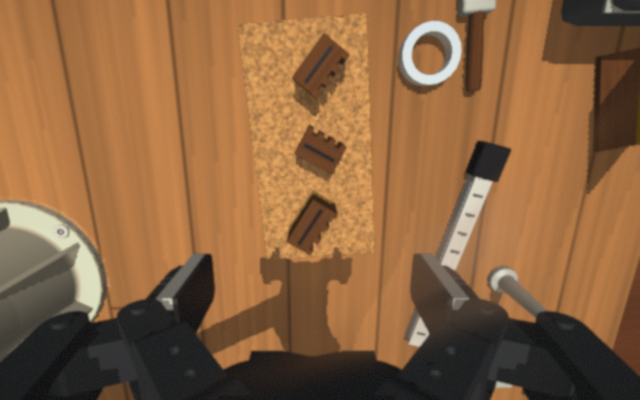

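View pics/w_lamp.png

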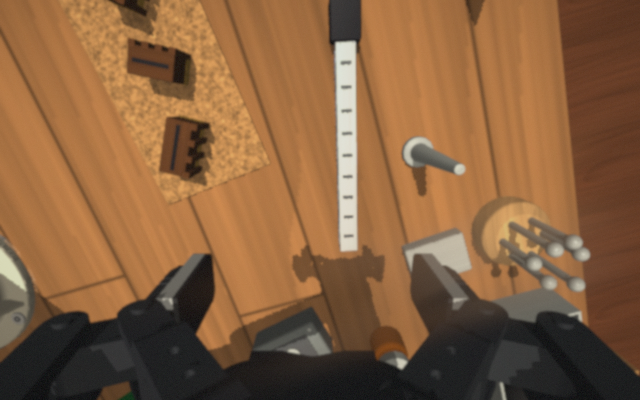

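View pics/w_sw.png

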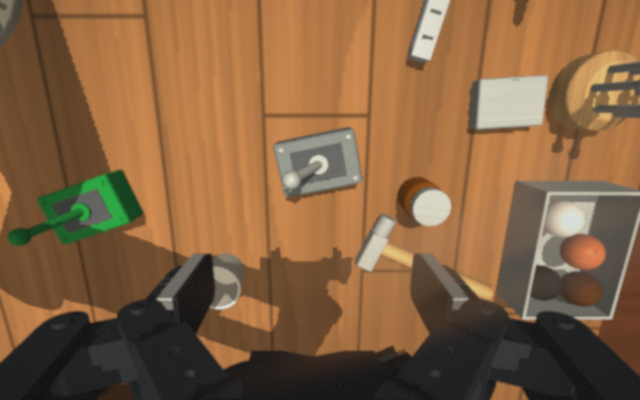

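Wrist views: 
- **Blocks:** tops at (320,64), (320,150) and (313,224). The flutes face right/+x, up-right and right-down.
- **Lamp:** bar from (345,40) to (348,250).
- **Switch:** ring at (318,163) and ball at (291,181).

I'll measure the slots and the lamp in code.

```bash
cat >> h.py <<'E'
def slots(c,roi=None,zt=.054,show=False):
    "dark bluish slots on block tops -> list of (x,y,yaw of slot mod pi,length)"
    f=c["frame"].astype(int); m=((f.max(2)<75)&(f[...,0]-f[...,2]<22)).astype(np.uint8)
    n,l,st,ce=cv2.connectedComponentsWithStats(m); out=[]
    for i in range(1,n):
        if not 8<st[i,4]<600: continue
        ys,xs=np.nonzero(l==i); p=np.array([ray(c,u,v,zt)[:2] for u,v in zip(xs,ys)])
        q=p.mean(0); 
        if roi is not None and not (roi[0]<q[0]<roi[1] and roi[2]<q[1]<roi[3]): continue
        w,V=np.linalg.eigh(np.cov(p.T)); a=np.arctan2(V[1,1],V[0,1])%np.pi
        pr=(p-q)@V[:,1]; out.append((*q.round(4),round(a,3),round(np.ptp(pr),4),round(np.sqrt(12*max(w[0],0)),4),ce[i].round(0).tolist()))
    return out
E
python3 - <<'E'
from h import *
import pickle
P=pickle.load(open("P.pkl","rb"))
print(P["mat"]["intrinsics"].round(1).tolist())
for n in P:print(n,P[n]["view"][:3,:3].T@-P[n]["view"][:3,3])
for s in slots(P["mat"],(.35,.6,0,.4)):print(s)
print("lampview")
for s in slots(P["lamp"],(.35,.6,0,.4)):print(s)
c=P["lamp"]; f=c["frame"].astype(int)
m=((f.min(2)>150)).astype(np.uint8); m=cv2.morphologyEx(m,cv2.MORPH_CLOSE,np.ones((9,9)))
n,l,st,ce=cv2.connectedComponentsWithStats(m)
for i in range(1,n):
    if st[i,4]>300: print(st[i],ce[i].round(1))
i=l[150,340];ys,xs=np.nonzero(l==i)
b=cv2.boxPoints(cv2.minAreaRect(np.c_[xs,ys].astype(np.float32)));print(b)
for u,v in b: print(ray(c,u,v,.025).round(4))
for k in range(60,245,30):
  x=np.nonzero(l[k]==i)[0]; print(k,x.min(),x.max(),f[k,x.min()-2:x.min()+3].mean(1).round())
c=P["sw"]; p=ray(c,318,163,.047);t=ray(c,291,181,.1145);print("sw",p,t,np.linalg.norm((t-p)[:2]),np.arctan2(*(p-t)[1::-1]))
c=P["mat"];
im=np.vstack([cv2.resize(P["mat"]["frame"][20:265,230:390],None,fx=3,fy=3)[:600]])
im2=cv2.resize(P["sw"]["frame"][115:215,250:380],None,fx=2.4,fy=2.4)
o=np.zeros((600,800,3),np.uint8);o[:600,:480]=im[:600];o[:240,488:488+312]=im2;cv2.imwrite("pics/z1.png",o[:,:,::-1])
E
```

```text
[[331.1, 0.0, 312.2], [0.0, 331.1, 200.8], [0.0, 0.0, 1.0]]
mat [0.46035279 0.25886732 0.48548595]
lamp [0.64023473 0.09610162 0.48560488]
sw [ 0.49096353 -0.18088898  0.48601747]
(np.float64(0.468), np.float64(0.31), np.float64(0.91), np.float64(0.0497), np.float64(0.0032), [319.0, 64.0])
(np.float64(0.469), np.float64(0.2026), np.float64(2.65), np.float64(0.0414), np.float64(0.0031), [319.0, 152.0])
(np.float64(0.4574), np.float64(0.1002), np.float64(1.02), np.float64(0.0566), np.float64(0.0026), [310.0, 226.0])
lampview
(np.float64(0.4759), np.float64(0.2658), np.float64(2.263), np.float64(0.0238), np.float64(0.0078), [134.0, 6.0])
(np.float64(0.5), np.float64(0.1892), np.float64(1.032), np.float64(0.034), np.float64(0.0115), [180.0, 67.0])
(np.float64(0.4669), np.float64(0.2041), np.float64(2.638), np.float64(0.0422), np.float64(0.0035), [149.0, 63.0])
(np.float64(0.492), np.float64(0.111), np.float64(0.457), np.float64(0.0253), np.float64(0.0072), [198.0, 131.0])
(np.float64(0.4553), np.float64(0.1013), np.float64(1.019), np.float64(0.0561), np.float64(0.0033), [175.0, 147.0])
(
[... 229 characters left out ...]
)
[ 335   42   22  209 3958] [346.5 142.7]
[ 407  234   63   38 1112] [447.  252.3]
[  0 249  25  40 438] [  9.6 269.6]
[[334.79822  42.02224]
 [354.9881   41.81829]
 [357.09033 249.93848]
 [336.90045 250.14243]]
[0.6912 0.1644 0.025 ]
[0.7159 0.1571 0.025 ]
[ 0.6441 -0.1214  0.025 ]
[ 0.6149 -0.1128  0.025 ]
60 335 355 [106. 132. 168. 198. 216.]
90 336 355 [103. 123. 167. 205. 220.]
120 337 355 [117. 135. 172. 208. 220.]
150 338 356 [121. 148. 185. 213. 220.]
180 338 356 [113. 130. 165. 201. 216.]
210 339 356 [113. 128. 167. 202. 215.]
240 340 356 [131. 154. 183. 205. 212.]
sw [ 0.49938812 -0.25230353  0.047     ] [ 0.46725897 -0.26212814  0.1145    ] 0.033597689722601326 0.2967553469653366
```

View pics/z1.png

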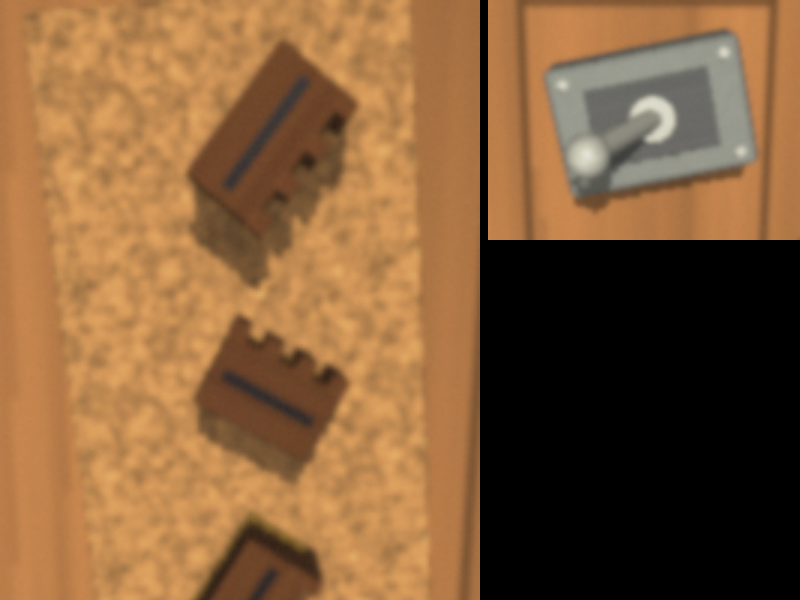

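Slot lengths of 50, 41 and 57 mm identify the blocks by mat y: block2 (y .31), block1 (y .20), block3 (y .10). The lamp face is at about (0.655, 0.025) with yaw -0.256, and the switch yaw is about 0.24. I'll write the primitives and place block3 first.

```bash
cat >> h.py <<'E'
LP=np.array([.655,.025]); LY=-.256; LX=np.array([np.cos(LY),np.sin(LY)]); LYV=np.array([-LX[1],LX[0]])
SLOT={1:.0,2:.08,3:-.08}                      # y before the window
LEN={1:.0415,2:.050,3:.057}; H=.046
def lampxy(x,y): return LP+x*LX+y*LYV
def near(a,ref,per): return ref+(a-ref+per/2)%per-per/2
def see(where):
    "measure blocks from wrist view; dict block->(x,y,slot angle)"
    if where=="mat": bot.reach([.46,.19,.36],down(0)); roi=(.36,.57,.03,.42)
    else: bot.reach([.60,.0,.36],down(LY)); roi=(.53,.75,-.12,.18)
    bot.dwell(.15); c=vision.read_camera("wrist"); s=[q for q in slots(c,roi) if .03<q[3]<.066 and q[4]<.0065]
    return {min(LEN,key=lambda k:abs(LEN[k]-q[3])):tuple(map(float,q[:4])) for q in s},c
def F(): return np.array(get_obs()["wrist_force"])
def tool(xy,z,yaw,line=True,v=.15):
    p=[*map(float,xy),z]
    bot.servo_line(p,down(yaw),v) if line else bot.reach(p,down(yaw))
def pick(xy,yaw,z0,lift=.09):
    hand.move_gripper(.065); tool(xy,.16,yaw,False); tool(xy,z0+H,yaw,v=.12)
    hand.move_gripper(0,40); w=get_obs()["gripper_width"]; tool(xy,z0+H+lift,yaw,v=.15); return w
def lower(xy,z0,yaw,v=.1):
    tool(xy,z0+H+.002,yaw,v=v); f0=F()
    for i in range(1,9):
        tool(xy,z0+H+.002-.0007*i,yaw,v=.02)
        if abs((F()-f0)[2])>3: break
    return i
def place_lamp(b,yaw):
    tool(lampxy(-.032,SLOT[b]),.135,yaw,False); tool(lampxy(-.032,SLOT[b]),H+.0015,yaw,v=.1); f0=F()
    for i in range(20):
        d=-.029+.001*i; tool(lampxy(d,SLOT[b]),H+.0015,yaw,v=.03); f=(F()-f0)[:2]@LX
        if f<-5: break
    n=lower(lampxy(d,SLOT[b]),0,yaw,.05)
    print("placed",b,"d",round(d,4),"f",f.round(1),"down",n,"t",get_obs()["time_s"])
    hand.move_gripper(.062); tool(lampxy(d,SLOT[b]),.16,yaw,v=.2)
E
python3 - <<'E'
from h import *
s,c=see("mat"); print(s)
x,y,a,_=s[3]; yaw=near(a-np.pi/2,-.55,np.pi)
print("w",pick((x,y),yaw,.004)); place_lamp(3,LY)
s,c=see("lamp"); cv2.imwrite("pics/l3.png",c["frame"][:,:,::-1])
for k,q in s.items(): d=np.array(q[:2])-LP; print(k,q,"lampframe",d@LX,d@LYV,near(q[2]-np.pi/2,LY,np.pi)-LY)
E
```

```text
{2: (0.4678, 0.3098, 0.911, 0.0496), 1: (0.4691, 0.2025, 2.644, 0.0414), 3: (0.4577, 0.1006, 1.019, 0.0566)}
w 0.03933680093647453
placed 3 d -0.019 f -6.4 down 2 t 14.5667
3 (0.6128, -0.0461, 1.312, 0.0553) lampframe -0.022821285470456424 -0.07946847758373088 -0.0027963267948964976
```

View pics/l3.png

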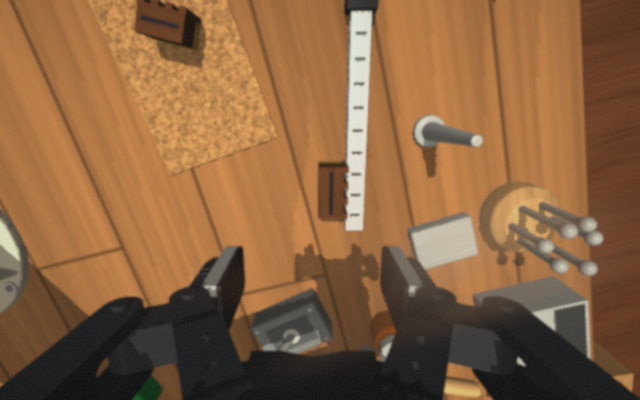

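Block3 is flush against the window: slot at (331,190), flutes touching the bar at about column 347, contact at the predicted distance. Placing the other two now.

```bash
cat >> h.py <<'E'
SP=np.array([.499,-.252]); SY=.24; SX=np.array([np.cos(SY),np.sin(SY)])
def toggle(on):
    s=1 if on else -1; hand.move_gripper(0,30)
    tool(SP-s*.09*SX,.20,SY,False); tool(SP-s*.09*SX,.117,SY,v=.2)
    f0=F(); tool(SP-s*.002*SX,.117,SY,v=.1); print("push",(F()-f0).round(1)); tool(SP-s*.09*SX,.117,SY,v=.25); tool(SP-s*.09*SX,.20,SY,v=.3)
def report(s):
    for k,q in sorted(s.items()): d=np.array(q[:2])-LP; print(k,"lamp x %.4f y %.4f dyaw %.3f len %.3f"%(d@LX,d@LYV,near(q[2]-np.pi/2,LY,np.pi)-LY,q[3]))
E
python3 - <<'E'
from h import *
for b,ref in ((1,1.08),(2,-.66)):
    s,c=see("mat"); print(s); x,y,a,_=s[b]; yaw=near(a-np.pi/2,ref,np.pi)
    print("w",pick((x,y),yaw,.004)); place_lamp(b,LY)
s,c=see("lamp"); cv2.imwrite("pics/l4.png",c["frame"][:,:,::-1]); report(s)
E
```

```text
{2: (0.4678, 0.3097, 0.908, 0.0504), 1: (0.469, 0.2026, 2.637, 0.0408)}
w 0.0392913772595311
placed 1 d -0.019 f -7.0 down 1 t 26.35
{2: (0.4676, 0.3094, 0.908, 0.0502)}
w 0.039122064116470893
placed 2 d -0.019 f -8.7 down 1 t 37.4167
1 lamp x -0.0230 y -0.0002 dyaw -0.002 len 0.041
2 lamp x -0.0231 y 0.0768 dyaw 0.002 len 0.050
3 lamp x -0.0227 y -0.0809 dyaw 0.015 len 0.055
```

View pics/l4.png

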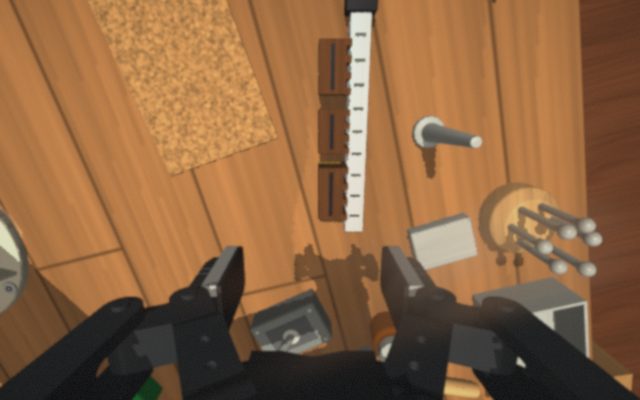

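All three blocks are flush at lamp x -0.023 (expected -0.023) and parallel. Switching on, then checking both the switch and the blocks.

```bash
cat >> h.py <<'E'
def swpic():
    tool((.49,-.25),.36,0,False); bot.dwell(.1); c=vision.read_camera("wrist"); return cv2.resize(c["frame"][100:230,240:400,::-1],None,fx=2.4,fy=2.4)
E
python3 - <<'E'
from h import *
toggle(True); cv2.imwrite("pics/on1.png",swpic()); s,c=see("lamp"); report(s); print(get_obs()["time_s"])
E
```

```text
push [-0.9  1.1 -0.4]
1 lamp x -0.0229 y 0.0013 dyaw 0.010 len 0.040
2 lamp x -0.0230 y 0.0812 dyaw -0.004 len 0.049
3 lamp x -0.0225 y -0.0810 dyaw 0.009 len 0.056
46.2833
```

View pics/on1.png

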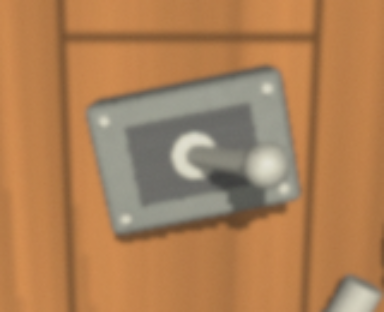

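The lever is over to +x (ball at (266,166) in the crop), so the lamp is on. Blocks still flush. Switching off with an automatic check, then turning the blocks.

```bash
cat >> h.py <<'E'
def swstate():
    tool((.49,-.25),.36,0,False); bot.dwell(.1); g=vision.read_camera("wrist")["frame"].astype(float).mean(2)
    off,on=g[178:185,288:295].mean(),g[166:173,348:355].mean(); print("sw off/on patch",off.round(),on.round()); return on>off
E
python3 - <<'E'
from h import *
import sys
print("on?",swstate()); toggle(False)
if swstate(): sys.exit("still on")
FY=LY+np.pi
for b in (3,1,2):
    s,c=see("lamp"); report(s)
    d=np.array(s[b][:2])-LP; ex=d@LX
    if abs(ex+.0228)>.005: sys.exit("moved")
    p=lampxy(-.0195,SLOT[b]); print("w",pick(p,LY,0))
    tool(lampxy(-.04,SLOT[b]),.14,LY); place_lamp(b,FY)
s,c=see("lamp"); report(s); cv2.imwrite("pics/l5.png",c["frame"][:,:,::-1])
E
```

```text
sw off/on patch 150.0 198.0
on? True
push [ 0.1 -0.  -0. ]
sw off/on patch 210.0 150.0
1 lamp x -0.0230 y 0.0016 dyaw 0.004 len 0.040
2 lamp x -0.0230 y 0.0810 dyaw -0.005 len 0.049
3 lamp x -0.0224 y -0.0809 dyaw 0.012 len 0.056
w 0.03913781541198818
placed 3 d -0.019 f -6.5 down 2 t 64.325
1 lamp x -0.0230 y -0.0003 dyaw 0.000 len 0.040
2 lamp x -0.0231 y 0.0775 dyaw 0.005 len 0.049
3 lamp x -0.0564 y -0.1195 dyaw -0.013 len 0.057
w 0.039095652934185335
placed 1 d -0.019 f -7.7 down 2 t 79.0167
1 lamp x -0.0169 y -0.0004 dyaw 0.000 len 0.040
2 lamp x -0.0230 y 0.0770 dyaw 0.006 len 0.050
3 lamp x -0.0564 y -0.1199 dyaw -0.015 len 0.057
w 0.039063358864153824
placed 2 d -0.019 f -8.1 down 1 t 93.4667
1 lamp x -0.0170 y -0.0002 dyaw -0.003 len 0.042
2 lamp x -0.0171 y 0.0802 dyaw -0.002 len 0.050
3 lamp x -0.0563 y -0.1206 dyaw -0.018 len 0.057
```

Block3 has been knocked about 4 cm aside (lamp x -0.056, y -0.12). I'll look at the picture before re-seating it.

View pics/l5.png

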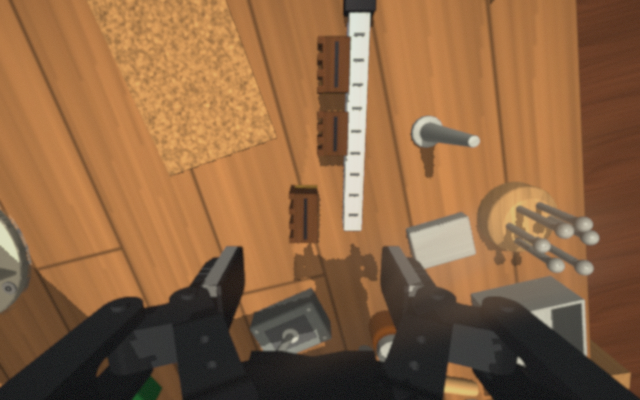

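Block3 stands upright with its plain side facing the lamp, just off the window at (305,215). I'll pick it up from the other side (yaw LY), re-seat it, then switch on.

Run:
```python
from h import *
import sys
print("w",pick(lampxy(-.0593,-.1205),LY-.018,0)); place_lamp(3,LY)
s,c=see("lamp"); report(s); cv2.imwrite("pics/l6.png",c["frame"][:,:,::-1])
for k in (1,2,3):
    if abs((np.array(s[k][:2])-LP)@LX+.017)>.004: sys.exit("moved")
toggle(True); print("on?",swstate()); s,c=see("lamp"); report(s); print(get_obs()["time_s"])
```

```text
w 0.03919136480688231
placed 3 d -0.019 f -6.2 down 2 t 105.3833
1 lamp x -0.0169 y -0.0039 dyaw -0.001 len 0.040
2 lamp x -0.0171 y 0.0817 dyaw -0.001 len 0.049
3 lamp x -0.0168 y -0.0777 dyaw -0.005 len 0.055
push [-0.9  0.5 -2. ]
sw off/on patch 152.0 211.0
on? True
1 lamp x -0.0170 y -0.0010 dyaw 0.004 len 0.040
2 lamp x -0.0171 y 0.0832 dyaw -0.002 len 0.049
3 lamp x -0.0171 y -0.0766 dyaw 0.015 len 0.055
114.15
```

View pics/l6.png

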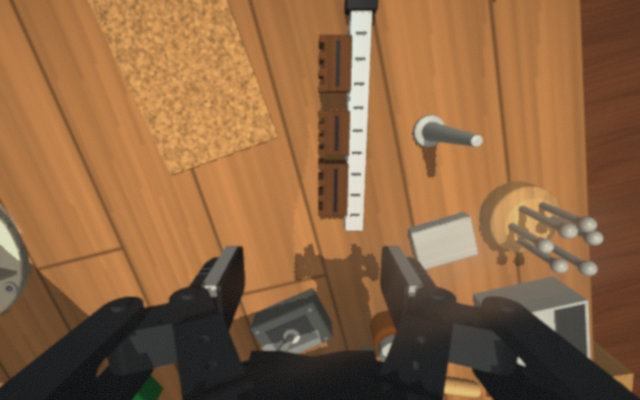

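All three have their plain sides flush, and the lamp is on. Switching off, then returning the blocks to the mat.

Run:
```python
from h import *
import sys
toggle(False)
if swstate(): sys.exit("still on")
M={2:(.466,.31),1:(.466,.20),3:(.46,.10)}
for b in (2,1,3):
    s,c=see("lamp"); report(s)
    if b not in s or abs((np.array(s[b][:2])-LP)@LX+.017)>.006: sys.exit("moved")
    print("w",pick(lampxy(-.0195,(np.array(s[b][:2])-LP)@LYV),LY,0))
    tool(M[b],.14,LY,False); print("n",lower(M[b],.004,LY)); hand.move_gripper(.065); tool(M[b],.16,LY,v=.2)
s,c=see("mat"); print(s,get_obs()["time_s"]); cv2.imwrite("pics/m9.png",c["frame"][:,:,::-1])
swstate()
```

```text
push [ 0.1  0.5 -1.1]
sw off/on patch 210.0 150.0
1 lamp x -0.0170 y -0.0007 dyaw 0.003 len 0.040
2 lamp x -0.0171 y 0.0831 dyaw -0.002 len 0.050
3 lamp x -0.0171 y -0.0765 dyaw 0.015 len 0.055
w 0.03929362688038895
n 2
1 lamp x -0.0169 y -0.0008 dyaw 0.006 len 0.040
3 lamp x -0.0168 y -0.0771 dyaw 0.013 len 0.055
w 0.03913751530564991
n 3
3 lamp x -0.0170 y -0.0760 dyaw -0.008 len 0.057
w 0.039224017378327536
n 2
{2: (0.4695, 0.3073, 1.315, 0.05), 1: (0.4701, 0.1974, 1.32, 0.0406), 3: (0.4646, 0.0983, 1.318, 0.056)} 145.4917
sw off/on patch 209.0 152.0
```

View pics/m9.png

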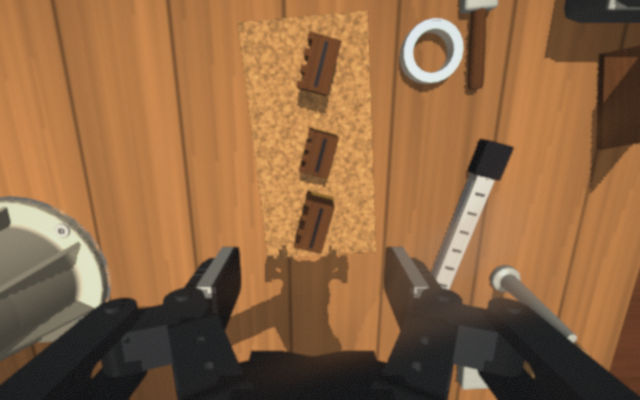

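```bash
python3 -c "
from workcell import hand_in; hand_in()"
```

```text
the job is handed in; nothing more can be done
```

The job is done and handed in at about 146 s of the 210 s allowed; the hand-in itself gives no verdict.

- **Fluted side:** I stood all three blocks against the lamp window, fluted side flat. Each was pushed until the wrist force read 6–9 N, and they stood parallel within 0.02 rad. I then switched the lamp on and off.
- **Plain side:** I turned each block round and switched on and off once more. Block3 was knocked about 4 cm aside after I had turned it; I put it back against the window before switching on.
- **Return:** All three blocks went back to the cork mat with the lamp off.

The last wrist picture shows the three blocks upright, with their centres well inside the mat's edge. The final switch check reads off, and the robot was clear of everything.

No check was left failing or in disagreement. I didn't measure the bystanders again at the end; the jar, hammer and cup weren't in the last picture.

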